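# Crate the last samples, then show the flat bottle to the inspection camera

### The arm

A 6-joint arm with a two-finger parallel gripper is mounted at the origin on the work surface. World frame = base frame: x ahead of the robot, y to its left, z up, the work surface at z = 0. Lengths are in m, angles in degrees, forces in N, time in s.
With the tool pointing down it reaches from about 0.325 to 0.85 m from the base axis. Payload 4.4 kg.
Tool frame: the origin (TCP) lies at the very end of the fingers, on their centre line; the grasp point (between the pads) lies 19 mm behind it; z points along the fingers, y is the line along which they close (so a half turn about z gives the same grasp; the last joint's range is limited). The gripper opens to 94 mm and grips with 3 to 60 N. Pads are 16 mm wide; open, the fingers measure 119 mm over their backs; the gripper's body (75 mm by 177 mm) begins 78 mm behind the grasp point.
Start: joints at [56.751, 11.837, 88.321, -0, 79.842, -8.623], TCP at [0.24, 0.523, 0.205] pointing down, gripper open.
Joint ranges: [-156.59, 156.59], [-49.26, 127.26], [12.9, 141.05], [-63.56, 243.56], [4.71, 150.69], [-161.64, 161.64]. Speed limits (degrees/s): [159.86, 159.86, 180, 180, 180, 180].

### API

Orientations are given as a 3x3 rotation matrix whose columns are the frame's x, y, z axes.
In Python, from plant import ctrl, eyes, nets gives the robot as it stands.
- The arm moves only by the tool step_arm, never from a script. Its argument "steps" is a list of rows, each an object of numbers: "jaw": the finger opening in mm, from 0 to 94; "tx", "ty", "tz": the shift along the world's x, y, z in mm; "ax", "ay", "az": the turn, a rotation vector about the world's x, y, z in degrees. In form: [{"jaw": .., "tx": .., "ty": .., "tz": .., "ax": .., "ay": .., "az": ..}, ...]. A call has exactly 5 rows; each row shifts and turns the commanded pose from where the row before left it; what a row does not reach is not made up. A row lasts 1/8 s, in which the tool goes at most 62.5 mm and 10.7 degrees, less where a joint would pass 70% of its speed; a pose out of reach is approached as far as the arm can. A call is refused whole if a number of a shift passes 62.5 or a number of a turn 10.7, either way. A call with a gripper value outside its range is refused whole. The fingers move at their own pace and stop on an object; "squeeze" is the grip in N (left out, the last holds). Time passes only in rows, so rows that do not move let the fingers close, or fill a call up. It gives the time, the measured TCP pose, the force, the opening and the grip force at its end, in the units of the state.
- ctrl.sense(): the state, without advancing time (a new reading comes with each control period).
- eyes.capture(name): name is "scene" or "top" or "wrist"; returns the picture (400x640x3 uint8, red, green, blue); there is no depth.
- eyes.camera_info(name): a dict with "fx", "fy", "cx", "cy" (pixels), "R" (3x3) and "t" (3): a world point X has camera coordinates R X + t. Camera axes: x right, y down, z forward; pixel columns grow to the right and rows downward; lengths in m; the calibration is good to about 2 mm. The wrist camera is an equidistant fisheye: a pixel r from the principal point sees the ray r / f radians off the axis. A picture is of the moment at which its call begins: read the wrist's pose just before it. camera_info takes no time and is no camera call; for the wrist camera it gives the pose at the moment of the call.
- ctrl.sign_off(): hands the job in; it is judged then, once.
Trained networks look in the newest picture that a camera, given by its name, has taken for a name from the list of things; names that differ only in an ending like _2 or _b are one class to them, and where a whole thing is asked for, a point or a joint stands for the part that bears it (a point fixed in the world has none). Each returns a list of dicts, best first, with "score" (0 to 1); they miss things now and then, are a little off and sometimes report something else, mostly with a low value. They report only what shows in the picture. A call takes as long as a camera call. They do not tell look-alikes from the thing itself.
- nets.spot_in(camera, thing): "at" ([x, y, z] in m, in the coordinates of the camera as it stood for that picture, good to about 4 mm: the middle of the surface that is visible of it).
- nets.silhouettes(camera, thing): "region" (400x640 bool, what is visible of it).
- nets.pinpoint(camera, thing): "at" ([x, y, z] in m, in the coordinates of the camera as it stood for that picture, good to about 4 mm: a listed point, or the origin of a listed thing).
The state is a dict: "time": time; "joints": joint angles; "qvel": joint speeds; "joint_efforts": joint torques, N m; "tcp_pos": TCP position; "orientation": TCP orientation; "force": force on the tool from outside, world axes, zero at the start; "wrist_torque": the same for the moment, N m; "width": finger opening in m; "gripper_force": force on a finger pad.
Only numpy, scipy, OpenCV 4.12 (cv2) and the standard library are available. Lean on these libraries where they do the work, as an engineer would, in place of code of your own. Each camera call takes 0.05 s, during which the arm holds its last target. There are 200 camera calls.

### The job

Stand the two round sample bottles that are loose on the bench upright in the two empty cells of the divided crate, one per cell, setting them down rather than dropping them. Then take the flat-sided bottle out of the crate and finish holding it still in the air, cap up, in front of the inspection camera: middle of its glass body on the lens axis, 140 mm from the lens, a broad face square to the lens (so the bottle leans back as much as the camera looks down). The program ends while the gripper holds the bottle there; do not touch the camera, and leave everything else where it stands.

Things in the scene. Friction and masses are not known exactly. Their poses are not given: they have to be found in the camera images.
- loose1: capped round amber glass bottle, 40 mm diameter, 102 mm tall in all: straight body to 62 mm, neck, then a round white cap 27 mm in diameter from 78 to 102 mm, about 0.1 kg; origin at the centre of its underside, z axis up through the cap. Stands on the bench, to be put into an empty cell (either one).
- loose2: capped round amber glass bottle, 40 mm diameter, 102 mm tall in all: straight body to 62 mm, neck, then a round white cap 27 mm in diameter from 78 to 102 mm, about 0.1 kg; origin at the centre of its underside, z axis up through the cap. Stands on the bench, to be put into the other empty cell.
- crate: fixed grey open-topped crate, 144 x 222 x 50 mm high, with 2 cells along its x and 3 along its y; each cell is 66 x 66 mm inside, walls and floor 4 mm thick, so cell centres lie at x = -35 or +35 mm and y = -70, 0 or +70 mm from the crate's axis and the inner floor is 4 mm above its underside. Origin at the centre of its underside on the bench, z up. Four cells hold bottles, two are empty.
- flat_bottle: the one flat-sided bottle, amber glass, standing in a cell of the crate, turned up to 0.5 rad in it: body 26 mm thick (its x) by 56 mm wide (its y) by 66 mm tall, then a neck 20 mm in diameter and a round white cap 27 mm in diameter from 78 to 102 mm, about 0.12 kg; the broad faces look along its +x and -x and are alike. Origin at the centre of its underside, z up through the cap.
- flat_mid (a point): middle of the flat bottle's glass body, 33 mm above its underside on its axis; axes as the bottle's.
- focus (a point): the point in the air 140 mm straight out in front of the lens on the lens axis, where the middle of the flat bottle's body is wanted; its axes are the camera head's: x runs from this point to the lens (25 degrees upward), y is level, z is square to both, pointing up and leaning away from the camera.
- lens (a point): centre of the lens front (40 mm diameter barrel) of the inspection camera, a white box head 75 x 62 x 58 mm on the post, looking 25 degrees down, 284 mm above the bench; axes as focus.
- camera: fixed inspection camera stand at the far left of the bench: dark foot 130 x 150 x 18 mm, steel post 18 mm in diameter to 360 mm high, head on it; origin on the bench 90 mm in front of the foot's middle, under the lens, z up; the head looks to its -x.
- packed1: capped round amber glass bottle, 40 mm diameter, 102 mm tall in all: straight body to 62 mm, neck, then a round white cap 27 mm in diameter from 78 to 102 mm, about 0.1 kg; origin at the centre of its underside, z axis up through the cap. Already in a crate cell; leave it there.
- packed2: capped round amber glass bottle, 40 mm diameter, 102 mm tall in all: straight body to 62 mm, neck, then a round white cap 27 mm in diameter from 78 to 102 mm, about 0.1 kg; origin at the centre of its underside, z axis up through the cap. Already in a crate cell; leave it there.
- packed3: capped round amber glass bottle, 40 mm diameter, 102 mm tall in all: straight body to 62 mm, neck, then a round white cap 27 mm in diameter from 78 to 102 mm, about 0.1 kg; origin at the centre of its underside, z axis up through the cap. Already in a crate cell; leave it there.
- beaker: steel beaker, 60 mm diameter, 62 mm tall, on the bench; bystander, origin at its underside.
- jar: squat white closed jar, 56 mm diameter, 45 mm tall, on the bench; bystander, origin at its underside.
- flask: round-bottomed flask in a cork ring, 92 mm diameter, 141 mm tall; bystander, origin at its underside.
- spatula: flat steel spatula about 190 mm long lying on the bench; bystander.
- dish: shallow white dish, 90 mm diameter, 22 mm tall; bystander, origin at its underside.
There are look-alikes about, which are no part of the job. What is shaped like the flat_bottle but turquoise is not meant. Leave any turquoise look-alike of the loose2 alone.

How it is judged (in metres and radians):
On the way, in this order (a step that is already met when the one before it is completed fails the run):
1. both loose round bottles stand upright on the floor of the crate's empty cells, let go (x of loose1 in the frame of crate between -0.07 and 0.07 m and y of loose1 in the frame of crate between -0.108 and 0.108 m and z of each of loose1, loose2 in the frame of crate below 0.01 m and angle between each of loose1, loose2's own z axis and vertical below 0.15 rad and contact force between the fingers and loose1 below 0.05 N and linear speed of each of loose1, loose2 below 0.03 m/s and x of loose2 in the frame of crate between -0.07 and 0.07 m and y of loose2 in the frame of crate between -0.108 and 0.108 m and contact force between the fingers and loose2 below 0.05 N), for 0.2 s.
2. the flat bottle is lifted clear of the crate (height (world z) of flat_bottle above 0.09 m and contact force between the fingers and flat_bottle above 0.5 N), for 0.1 s.
At the end, for the whole second after the job is handed in: flat bottle held still by the gripper alone, cap up, middle of its body within 20 mm of the focus point, broad face square to the lens and width level within 0.2 rad; both loose bottles upright (0.15 rad) on crate cell floors, let go; packed ones standing (all of step 1 and distance between flat_mid and focus below 0.02 m and angle between the x axis of flat_bottle and the x axis of focus, either way round below 0.2 rad and angle between the y axis of flat_bottle and the y axis of focus, either way round below 0.2 rad and angle between flat_bottle's own z axis and vertical below 0.8 rad and contact force between the fingers and flat_bottle above 1 N and contact force between flat_bottle and camera below 0.1 N and height (world z) of flat_mid above 0.18 m and linear speed of flat_bottle below 0.03 m/s and angular speed of flat_bottle below 0.15 rad/s and angle between each of packed1, packed2, packed3's own z axis and vertical below 0.4 rad); the arm keeps its last pose, push and grip.
It fails at once if a bottle is let go or thrown in the air (its foot more than 30 mm above the bench and not held) ((height (world z) of loose1 above 0.03 m and contact force between the fingers and loose1 below 0.01 N) or (height (world z) of loose2 above 0.03 m and contact force between the fingers and loose2 below 0.01 N) or (height (world z) of flat_bottle above 0.03 m and contact force between the fingers and flat_bottle below 0.01 N)).
It fails at once if a bottle already in the crate is tipped or taken away (angle between any of packed1, packed2, packed3's own z axis and vertical above 0.4 rad or distance of any of packed1, packed2, packed3 from where it was at the start of the episode above 0.04 m).
It fails at once if a bystander on the bench is pushed more than 30 mm (distance of any of beaker, jar, flask, spatula, dish from where it was at the start of the episode above 0.03 m).
It fails at once if the camera is touched (contact force between camera and anything else above 1 N).
It also fails if it takes over 59 s, if anything falls off the work surface, if the arm or the gripper's body presses on something with over 40 N, if the wrist force passes 120 N, or if a joint passes its speed limit or range.

## Working session

There is one attempt and no reset: what is moved stays moved. The work goes in short steps, Python scripts to look and compute and a tool call to move; the robot and the scene stay as the last step left them, time stands still between calls to the robot, and variables do not carry over. Pictures are saved under pics/ and viewed, at most 10 in all, crops included, and the job is handed in when it is done.

Besides the shell and the picture viewer there is one more tool, called after "Request:" as a command line: name --argument value ..., lists and objects as JSON in quotes. step_arm: Moves the arm, as the interface text tells. Its arguments: {"type":"object","properties":{"steps":{"type":"array","items":{"type":"object","properties":{"jaw":{"type":"number"},"tx":{"type":"number"},"ty":{"type":"number"},"tz":{"type":"number"},"ax":{"type":"number"},"ay":{"type":"number"},"az":{"type":"number"}}}},"squeeze":{"type":"number"}},"required":["steps"]}

```bash
mkdir -p pics; ls; cat > h.py <<'E'
import numpy as np, cv2
from plant import ctrl, eyes, nets
def save(img,n): cv2.imwrite('pics/'+n,cv2.cvtColor(img,cv2.COLOR_RGB2BGR))
def toworld(info,p):
    R=np.array(info['R']);t=np.array(info['t']);return R.T@(np.array(p)-t)
def pix(info,p):
    return np.round([info['fx']*p[0]/p[2]+info['cx'],info['fy']*p[1]/p[2]+info['cy']])
E
python3 - <<'E'
from h import *
for c in ('scene','top'):
    im=eyes.capture(c); save(im,c+'0.png'); i=eyes.camera_info(c); print(c,i)
    for th in ['loose1','crate','flat_bottle','flat_mid','focus','lens','camera','beaker','jar','flask','dish','spatula']:
        try:
            for d in nets.pinpoint(c,th)[:7]:
                print(th,round(d['score'],2),np.round(toworld(i,d['at'])*1000),pix(i,d['at']))
        except Exception as e: print(th,e)
print(ctrl.sense()['time'])
E
```

```text
pics
scene {'fx': 423.94976849142137, 'fy': 423.94976849142137, 'cx': 318.7620342141474, 'cy': 203.38161044484627, 'R': array([[-0.05635485,  0.998402  , -0.00419187],
       [ 0.81879154,  0.04381339, -0.57241663],
       [-0.57131825, -0.03569072, -0.81995221]]), 't': array([ 0.07823033, -0.3563859 ,  1.6681525 ])}
loose1 0.81 [556. 233.   1.] [407. 238.]
loose1 0.78 [380.  90.  -1.] [362. 191.]
loose1 0.71 [456.  67.   2.] [355. 209.]
crate 0.84 [ 511. -237.    3.] [262. 219.]
flat_bottle 0.93 [ 547. -229.    6.] [262. 228.]
flat_bottle 0.89 [ 673. -251.    2.] [250. 263.]
flat_mid 0.83 [ 672. -254.   31.] [247. 259.]
flat_mid 0.62 [ 541. -224.   38.] [263. 221.]
lens 0.88 [732. 233. 281.] [432. 242.]
lens 0.36 [332. 380.   0.] [446. 184.]
camera 0.74 [722. 232.  -0.] [410. 287.]
beaker 0.83 [547.  48.  -4.] [349. 233.]
jar 0.84 [463. 212.  -3.] [399. 214.]
flask 0.83 [ 390. -527.    0.] [183. 186.]
dish 0.6 [550. 436.  -1.] [471. 239.]
spatula 0.98 [336. 378.  -1.] [445. 185.]
spatula 0.64 [ 498. -310.    5.] [240. 214.]
top {'fx': 391.15873538344476, 'fy': 391.15873538344476, 'c
[... 444 characters left out ...]
 36.] [362. 200.]
flat_bottle 0.62 [ 544. -229.    8.] [362. 201.]
flat_bottle 0.47 [ 668. -259.    3.] [368. 173.]
flat_mid 0.72 [ 546. -229.   35.] [362. 200.]
flat_mid 0.59 [ 671. -258.   31.] [369. 170.]
lens 0.73 [557. 230.   1.] [253. 198.]
lens 0.64 [ 563. -298.    4.] [378. 197.]
lens 0.61 [731. 230. 287.] [242. 136.]
camera 0.86 [719. 230.   0.] [254. 161.]
beaker 0.57 [553.  45.   0.] [296. 199.]
beaker 0.48 [453.  61.   1.] [292. 223.]
beaker 0.35 [ 492. -311.    5.] [381. 214.]
jar 0.46 [459. 206.   2.] [257. 221.]
flask 0.79 [ 392. -532.    1.] [435. 238.]
flask 0.62 [544.  45.   2.] [296. 201.]
dish 0.68 [551. 432.   4.] [205. 199.]
spatula 0.91 [338. 375.   4.] [216. 250.]
1.3
```

```bash
python3 - <<'E'
import cv2
a=cv2.imread('pics/scene0.png')[160:310,160:490]; cv2.imwrite('pics/s1.png',cv2.resize(a,None,fx=2.4,fy=2.4,interpolation=cv2.INTER_CUBIC))
a=cv2.imread('pics/top0.png')[100:270,190:450]; cv2.imwrite('pics/t1.png',cv2.resize(a,None,fx=3,fy=3,interpolation=cv2.INTER_CUBIC))
E
```

```text
(no output)
```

View pics/s1.png

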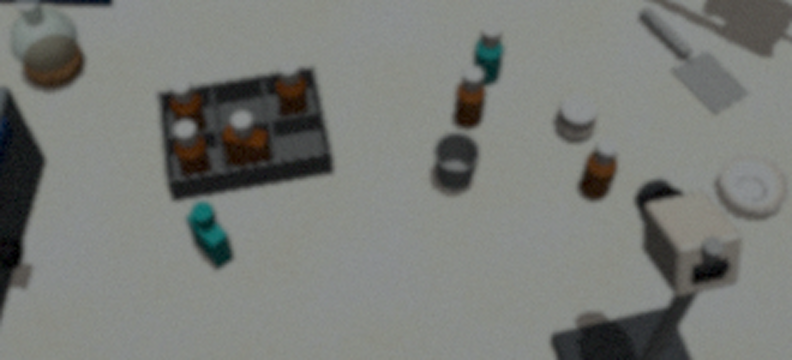

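View pics/t1.png

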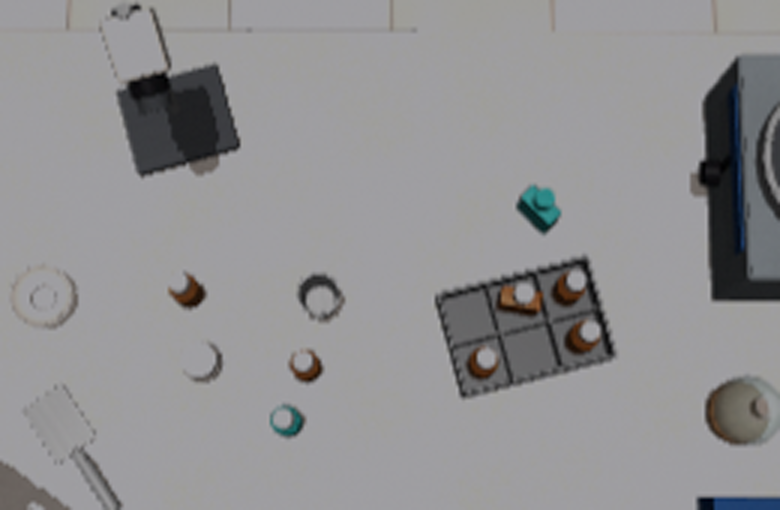

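The top crop shows two amber round bottles: A at top px (253,197), B at (292,222). The turquoise look-alikes are at (285,240), round, and (369,170), flat. The crate holds three amber round bottles and the amber flat one at (362,199). Its empty cells are at crop px (470,315) and (530,350).

I choose loose A and B and the amber flat bottle.

```bash
cat >> h.py <<'E'
def ray(info,uv,fish=False):
    x=(uv[0]-info['cx'])/info['fx'];y=(uv[1]-info['cy'])/info['fy']
    R=np.array(info['R']);t=np.array(info['t'])
    if fish:
        r=np.hypot(x,y);s=np.sin(r)/r if r>1e-9 else 1;d=np.array([x*s,y*s,np.cos(r)])
    else: d=np.array([x,y,1.])
    return -R.T@t, R.T@(d/np.linalg.norm(d))
def onplane(info,uv,z,fish=False):
    o,d=ray(info,uv,fish);return (o+d*(z-o[2])/d[2])[:2]
E
python3 - <<'E'
from h import *
im=cv2.imread('pics/top0.png'); i=eyes.camera_info('top')
z=lambda x,y:(190+(x+.5)/3-.5,100+(y+.5)/3-.5)
c=np.array([onplane(i,z(*p),.05) for p in [(437,295),(585,258),(614,355),(463,397)]])*1000
print(np.round(c),c.mean(0)); v=c[0]-c[1];w=c[3]-c[2];print('crate yaw',[np.degrees(np.arctan2(-a[0],a[1])) for a in (v,w)],np.linalg.norm(v),np.linalg.norm(c[0]-c[3]))
hsv=cv2.cvtColor(im,cv2.COLOR_BGR2HSV)
def rect(box,z,vmax,n):
    x0,y0,x1,y1=box;m=np.zeros(im.shape[:2],np.uint8)
    g=cv2.GaussianBlur(im,(0,0),.8).max(2)
    m[y0:y1,x0:x1]=(g[y0:y1,x0:x1]<vmax)
    k,l,s,_=cv2.connectedComponentsWithStats(m);b=1+np.argmax(s[1:,4])
    ys,xs=np.where(l==b);P=np.array([onplane(i,(a,b),z) for a,b in zip(xs,ys)])*1000
    print(n,len(xs),cv2.minAreaRect(P.astype(np.float32)))
    return P
for th in (90,110,125): rect((225,115,275,165),.018,th,'foot'); rect((325,180,400,240),.05,th,'crate')
s=ctrl.sense();print(s['orientation'],s['tcp_pos'],s['width'],eyes.camera_info('wrist'))
E
```

```text
[[ 550. -117.]
 [ 602. -320.]
 [ 469. -355.]
 [ 411. -151.]] [ 507.9835348 -235.7388211]
crate yaw [np.float64(14.510761042058963), np.float64(15.827234293677197)] 209.51738280923874 143.1473497066899
foot 1037 ((811.3336181640625, 251.38038635253906), (145.31576538085938, 146.84324645996094), 16.346067428588867)
crate 841 ((508.396728515625, -235.46702575683594), (140.33096313476562, 214.073486328125), 15.155698776245117)
foot 1109 ((806.7382202148438, 250.20053100585938), (157.30128479003906, 150.48123168945312), 15.75259780883789)
crate 1726 ((507.7709655761719, -235.48434448242188), (145.849609375, 219.118408203125), 14.918919563293457)
foot 1180 ((821.7908935546875, 255.19398498535156), (197.68569946289062, 153.42469787597656), 16.075769424438477)
crate 1836 ((507.13311767578125, -235.69766235351562), (149.25411987304688, 221.3811798095703), 14.90505599975586)
[[-9.09058422e-01  4.16668675e-01 -1.78795867e-05]
 [ 4.16668675e-01  9.09058421e-01 -5.10097141e-05]
 [-5.00056119e-06 -5.38206739e-05 -9.99999999e-01]] [0.23959737 0.52268533 0.20544058] 0.0944104018767126 {'fx': 309.70691628693146, 'fy': 309.70691628693146, 'cx': 322.3499277292047, 'cy': 198.16220968459962, 'R': array([[ 4.16493365e-01,  9.09138681e-01,  3.67196192e-04],
       [ 8.75697929e-01, -4.01282005e-01,  2.68562635e-01],
       [ 2.44308029e-01, -1.11533003e-01, -9.63262153e-01]]), 't': array([-0.57402711, -0.02941694,  0.39115216])}
```

Request:
step_arm --steps '[{"tx": 43,"ty": -60,"jaw": 60},{"tx": 43,"ty": -60},{"tx": 43,"ty": -60},{"tx": 20,"ty": -60},{"tx": 20,"ty": -60}]' --squeeze 25

```text
$.steps[0]: bad value
```

Request:
step_arm --steps '[{"jaw": 60,"tx": 43,"ty": -60,"tz": 0,"ax": 0,"ay": 0,"az": 0},{"jaw": 60,"tx": 43,"ty": -60,"tz": 0,"ax": 0,"ay": 0,"az": 0},{"jaw": 60,"tx": 43,"ty": -60,"tz": 0,"ax": 0,"ay": 0,"az": 0},{"jaw": 60,"tx": 20,"ty": -60,"tz": 0,"ax": 0,"ay": 0,"az": 0},{"jaw": 60,"tx": 20,"ty": -60,"tz": 0,"ax": 0,"ay": 0,"az": 0}]' --squeeze 25

```text
time: 1.92
tcp_pos: [0.3891, 0.2499, 0.2057]
orientation: [[-0.909, 0.416, 0.001], [0.416, 0.909, 0.0], [-0.001, 0.001, -1.0]]
force: [1.1, 0.5, 0.9]
width: 0.0601
gripper_force: 0.0
```

Request:
step_arm --steps '[{"jaw": 60,"tx": 20,"ty": -55,"tz": 0,"ax": 0,"ay": 0,"az": 0},{"jaw": 60,"tx": 15,"ty": -50,"tz": 0,"ax": 0,"ay": 0,"az": 0},{"jaw": 60,"tx": 11,"ty": -50,"tz": 0,"ax": 0,"ay": 0,"az": 0},{"jaw": 60,"tx": 0,"ty": 0,"tz": 0,"ax": 0,"ay": 0,"az": 0},{"jaw": 60,"tx": 0,"ty": 0,"tz": 0,"ax": 0,"ay": 0,"az": 0}]'

```text
time: 2.55
tcp_pos: [0.4343, 0.097, 0.2055]
orientation: [[-0.909, 0.417, -0.0], [0.417, 0.909, 0.001], [0.0, 0.001, -1.0]]
force: [0.1, 0.6, 0.7]
width: 0.0598
gripper_force: 0.0
```

```bash
cat >> h.py <<'E'
def fishpix(i,p):
    p=np.array(p);th=np.arctan2(np.hypot(p[0],p[1]),p[2]);a=np.arctan2(p[1],p[0])
    return np.round([i['cx']+i['fx']*th*np.cos(a),i['cy']+i['fy']*th*np.sin(a)])
def wlook(n,things):
    i=eyes.camera_info('wrist');im=eyes.capture('wrist');save(im,n)
    print('cam',np.round(-np.array(i['R']).T@i['t'],3))
    for th in things:
        for d in nets.pinpoint('wrist',th)[:7]:
            print(th,round(d['score'],2),np.round(toworld(i,d['at'])*1000),fishpix(i,d['at']))
    return i,im
E
python3 - <<'E'
from h import *
wlook('w0.png',['loose1','crate','flat_bottle','lens','focus'])
s=ctrl.sense();print(s['time'],s['tcp_pos'])
E
```

```text
cam [0.364 0.128 0.385]
loose1 0.86 [556. 226.  -0.] [444. 216.]
loose1 0.72 [378.  92.  -3.] [300. 136.]
loose1 0.7 [452.  64.   3.] [306. 198.]
crate 0.67 [457.  62.   2.] [306. 202.]
focus 0.24 [ 458. -177.    4.] [166. 265.]
2.85 [0.43410387 0.09772849 0.20542341]
```

View pics/w0.png

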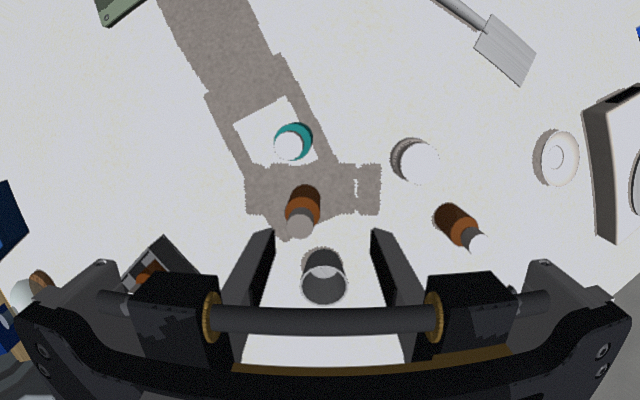

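The wrist view shows amber B at (303,205) with its cap at (299,226), the turquoise round bottle at (293,142), which I leave alone, A at (460,228) with its cap at (478,240), the beaker and the jar. The choice is confirmed, so next I triangulate the caps.

```bash
python3 - <<'E'
from h import *
wi=eyes.camera_info('wrist');ti=eyes.camera_info('top')
z=lambda x,y:(190+(x+.5)/3-.5,100+(y+.5)/3-.5)
def tri(*rs):
    A=sum(np.eye(3)-np.outer(d,d) for o,d in rs);b=sum((np.eye(3)-np.outer(d,d))@o for o,d in rs);return np.linalg.solve(A,b)*1000
print('B',tri(ray(wi,(299,226),1),ray(ti,z(303,359))), onplane(wi,(299,226),.1,1),onplane(ti,z(303,359),.1))
print('A',tri(ray(wi,(478,240),1),ray(ti,z(183,281))), onplane(wi,(478,240),.1,1),onplane(ti,z(183,281),.1))
E
```

```text
B [455.54185608  61.52780208  91.77789878] [0.45236185 0.06305344] [0.45517207 0.06138529]
A [557.70852489 228.9575666   91.37667614] [0.55020795 0.23141036] [0.55820063 0.22201954]
```

Request:
step_arm --steps '[{"jaw": 60,"tx": 20.5,"ty": -34,"tz": -20,"ax": 0,"ay": 0,"az": 0},{"jaw": 60,"tx": 0,"ty": 0,"tz": -45,"ax": 0,"ay": 0,"az": 0},{"jaw": 60,"tx": 0,"ty": 0,"tz": -40,"ax": 0,"ay": 0,"az": 0},{"jaw": 60,"tx": 0,"ty": 0,"tz": -26,"ax": 0,"ay": 0,"az": 0},{"jaw": 60,"tx": 0,"ty": 0,"tz": 0,"ax": 0,"ay": 0,"az": 0}]'

```text
time: 3.48
tcp_pos: [0.4525, 0.0634, 0.0724]
orientation: [[-0.909, 0.416, -0.006], [0.416, 0.909, 0.0], [0.005, -0.002, -1.0]]
force: [0.6, -0.8, 0.5]
width: 0.0599
gripper_force: 0.0
```

Request:
step_arm --steps '[{"jaw": 20,"tx": 0,"ty": 0,"tz": 0,"ax": 0,"ay": 0,"az": 0},{"jaw": 20,"tx": 0,"ty": 0,"tz": 0,"ax": 0,"ay": 0,"az": 0},{"jaw": 20,"tx": 0,"ty": 0,"tz": 0,"ax": 0,"ay": 0,"az": 0},{"jaw": 20,"tx": 0,"ty": 0,"tz": 0,"ax": 0,"ay": 0,"az": 0},{"jaw": 20,"tx": 0,"ty": 0,"tz": 0,"ax": 0,"ay": 0,"az": 0}]'

```text
time: 4.1
tcp_pos: [0.4556, 0.0626, 0.0753]
orientation: [[-0.909, 0.417, 0.002], [0.417, 0.909, -0.0], [-0.001, 0.001, -1.0]]
force: [-0.8, 0.9, 4.5]
width: 0.0266
gripper_force: 25.0
```

Request:
step_arm --steps '[{"jaw": 20,"tx": 0,"ty": 0,"tz": 30,"ax": 0,"ay": 0,"az": 0},{"jaw": 20,"tx": 0,"ty": 0,"tz": 50,"ax": 0,"ay": 0,"az": 0},{"jaw": 20,"tx": 0,"ty": -20,"tz": 45,"ax": 0,"ay": 0,"az": 0},{"jaw": 20,"tx": 2,"ty": -45,"tz": 0,"ax": 0,"ay": 0,"az": 0},{"jaw": 20,"tx": 3,"ty": -50,"tz": 0,"ax": 0,"ay": 0,"az": 0}]'

```text
time: 4.72
tcp_pos: [0.46, -0.053, 0.2]
orientation: [[-0.91, 0.415, 0.001], [0.415, 0.91, -0.0], [-0.001, 0.0, -1.0]]
force: [0.8, 0.4, -1.7]
width: 0.0264
gripper_force: 25.0
```

Request:
step_arm --steps '[{"jaw": 20,"tx": 5,"ty": -50,"tz": 0,"ax": 0,"ay": 0,"az": 0},{"jaw": 20,"tx": 5,"ty": -50,"tz": 0,"ax": 0,"ay": 0,"az": 0},{"jaw": 20,"tx": 5,"ty": -45,"tz": 0,"ax": 0,"ay": 0,"az": 0},{"jaw": 20,"tx": 0,"ty": -27,"tz": 0,"ax": 0,"ay": 0,"az": 0},{"jaw": 20,"tx": 0,"ty": -10,"tz": 0,"ax": 0,"ay": 0,"az": 0}]'

```text
time: 5.35
tcp_pos: [0.4743, -0.2354, 0.1987]
orientation: [[-0.908, 0.419, -0.001], [0.419, 0.908, 0.001], [0.002, 0.0, -1.0]]
force: [0.7, -0.2, -1.0]
width: 0.0265
gripper_force: 25.0
```

```bash
python3 - <<'E'
from h import *
i,im=wlook('w1.png',['loose1','crate','flat_bottle','flat_mid'])
s=ctrl.sense();print(s['time'],s['tcp_pos'],s['gripper_force'],s['width'],s['joints'])
E
```

```text
cam [ 0.404 -0.204  0.378]
loose1 0.81 [556. 228.   1.] [599. 111.]
loose1 0.58 [379.  88.   2.] [508.  23.]
loose1 0.53 [ 543. -229.   38.] [353. 232.]
crate 0.84 [ 510. -235.    1.] [335. 201.]
flat_bottle 0.82 [ 544. -228.    2.] [351. 222.]
flat_mid 0.97 [ 545. -228.   37.] [353. 233.]
5.6 [ 0.4747382  -0.23300153  0.19921463] 24.99981790781021 0.026667967000372154 [-3.55401994e+01  6.56067228e+00  9.51653533e+01  2.70060303e-02
  7.83242106e+01 -1.00983954e+02]
```

View pics/w1.png

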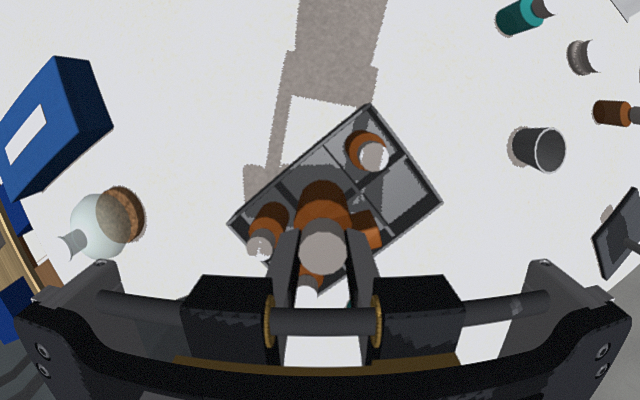

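The held bottle hangs straight in the fingers. Crate rim corners show at (369,104), (442,201) and (228,222), with the empty end cell at (405,195).

```bash
python3 - <<'E'
from h import *
i=eyes.camera_info('wrist')
c=np.array([onplane(i,p,.05,1) for p in [(369,104),(442,201),(228,222)]])*1000
print(c); a,b,d=c
v=b-a;w=a-d;print(np.linalg.norm(v),np.linalg.norm(w),np.degrees(np.arctan2(v[1],v[0])),np.degrees(np.arctan2(-w[0],w[1])),(b+d)/2)
E
```

```text
[[ 414.47878297 -152.44082874]
 [ 548.69583053 -114.72155758]
 [ 468.22677308 -351.83845544]]
139.41649569420238 206.51455149006216 15.697056683707046 15.085637570814614 [ 508.46130181 -233.28000651]
```

Request:
step_arm --steps '[{"jaw": 20,"tx": 0,"ty": -11.5,"tz": 0,"ax": 0,"ay": 0,"az": 0},{"jaw": 20,"tx": 0,"ty": 0,"tz": -30,"ax": 0,"ay": 0,"az": 0},{"jaw": 20,"tx": 0,"ty": 0,"tz": -40,"ax": 0,"ay": 0,"az": 0},{"jaw": 20,"tx": 0,"ty": 0,"tz": -30,"ax": 0,"ay": 0,"az": 0},{"jaw": 20,"tx": 0,"ty": 0,"tz": -11,"ax": 0,"ay": 0,"az": 0}]'

```text
time: 6.22
tcp_pos: [0.4736, -0.2448, 0.0865]
orientation: [[-0.909, 0.416, -0.003], [0.416, 0.909, 0.002], [0.004, 0.001, -1.0]]
force: [-0.6, 0.2, -1.0]
width: 0.0265
gripper_force: 25.0
```

Request:
step_arm --steps '[{"jaw": 20,"tx": 0,"ty": 0,"tz": -4,"ax": 0,"ay": 0,"az": 0},{"jaw": 20,"tx": 0,"ty": 0,"tz": -3,"ax": 0,"ay": 0,"az": 0},{"jaw": 20,"tx": 0,"ty": 0,"tz": 0,"ax": 0,"ay": 0,"az": 0},{"jaw": 20,"tx": 0,"ty": 0,"tz": 0,"ax": 0,"ay": 0,"az": 0},{"jaw": 20,"tx": 0,"ty": 0,"tz": 0,"ax": 0,"ay": 0,"az": 0}]'

```text
time: 6.85
tcp_pos: [0.4751, -0.246, 0.082]
orientation: [[-0.909, 0.417, 0.001], [0.417, 0.909, -0.001], [-0.001, -0.0, -1.0]]
force: [-0.6, -0.7, -1.1]
width: 0.0264
gripper_force: 25.0
```

Request:
step_arm --steps '[{"jaw": 20,"tx": 0,"ty": 0,"tz": -1,"ax": 0,"ay": 0,"az": 0},{"jaw": 20,"tx": 0,"ty": 0,"tz": -1,"ax": 0,"ay": 0,"az": 0},{"jaw": 20,"tx": 0,"ty": 0,"tz": -0.7,"ax": 0,"ay": 0,"az": 0},{"jaw": 20,"tx": 0,"ty": 0,"tz": 0,"ax": 0,"ay": 0,"az": 0},{"jaw": 20,"tx": 0,"ty": 0,"tz": 0,"ax": 0,"ay": 0,"az": 0}]'

```text
time: 7.48
tcp_pos: [0.4751, -0.2459, 0.0793]
orientation: [[-0.909, 0.417, 0.0], [0.417, 0.909, -0.0], [-0.001, -0.0, -1.0]]
force: [-1.2, 0.3, 4.6]
width: 0.0266
gripper_force: 25.0
```

Contact made (force +4.6 N). Release and raise, then go to A.

Request:
step_arm --steps '[{"jaw": 46,"tx": 0,"ty": 0,"tz": 0,"ax": 0,"ay": 0,"az": 0},{"jaw": 46,"tx": 0,"ty": 0,"tz": 0,"ax": 0,"ay": 0,"az": 0},{"jaw": 46,"tx": 0,"ty": 0,"tz": 0,"ax": 0,"ay": 0,"az": 0},{"jaw": 46,"tx": 0,"ty": 0,"tz": 20,"ax": 0,"ay": 0,"az": 0},{"jaw": 46,"tx": 0,"ty": 0,"tz": 50,"ax": 0,"ay": 0,"az": 0}]'

```text
time: 8.1
tcp_pos: [0.4726, -0.2442, 0.1463]
orientation: [[-0.909, 0.417, -0.006], [0.417, 0.909, 0.005], [0.007, 0.002, -1.0]]
force: [0.4, -0.4, 1.0]
width: 0.0463
gripper_force: 0.0
```

Request:
step_arm --steps '[{"jaw": 60,"tx": 0,"ty": 20,"tz": 51,"ax": 0,"ay": 0,"az": 0},{"jaw": 60,"tx": 10,"ty": 50,"tz": 0,"ax": 0,"ay": 0,"az": 0},{"jaw": 60,"tx": 12,"ty": 55,"tz": 0,"ax": 0,"ay": 0,"az": 0},{"jaw": 60,"tx": 10,"ty": 55,"tz": 0,"ax": 0,"ay": 0,"az": 0},{"jaw": 60,"tx": 10,"ty": 55,"tz": 0,"ax": 0,"ay": 0,"az": 0}]'

```text
time: 8.72
tcp_pos: [0.517, -0.0091, 0.1997]
orientation: [[-0.909, 0.417, 0.0], [0.417, 0.909, -0.0], [-0.0, 0.0, -1.0]]
force: [0.9, -0.4, 0.1]
width: 0.06
gripper_force: 0.0
```

Request:
step_arm --steps '[{"jaw": 60,"tx": 0,"ty": 50,"tz": 0,"ax": 0,"ay": 0,"az": 0},{"jaw": 60,"tx": 0,"ty": 50,"tz": 0,"ax": 0,"ay": 0,"az": 0},{"jaw": 60,"tx": 0,"ty": 50,"tz": 0,"ax": 0,"ay": 0,"az": 0},{"jaw": 60,"tx": 0,"ty": 0,"tz": 0,"ax": 0,"ay": 0,"az": 0},{"jaw": 60,"tx": 0,"ty": 0,"tz": 0,"ax": 0,"ay": 0,"az": 0}]'

```text
time: 9.35
tcp_pos: [0.5167, 0.1389, 0.1995]
orientation: [[-0.909, 0.416, -0.0], [0.416, 0.909, -0.001], [0.0, -0.001, -1.0]]
force: [-0.7, -0.3, -0.6]
width: 0.0598
gripper_force: 0.0
```

```bash
python3 - <<'E'
from h import *
i,im=wlook('w2.png',['loose1','lens','camera','focus'])
s=ctrl.sense();print(s['time'],s['tcp_pos'],s['joints'])
eyes.capture('top');i=eyes.camera_info('top')
for d in nets.pinpoint('top','loose1'): print(round(d['score'],2),np.round(toworld(i,d['at'])*1000))
E
```

```text
cam [0.446 0.17  0.379]
loose1 0.93 [377.  93.   0.] [242.  91.]
loose1 0.79 [ 474. -245.    6.] [100. 253.]
loose1 0.72 [555. 226.  -1.] [398. 175.]
camera 0.67 [ 393. -526.    3.] [ 18. 259.]
9.6 [0.51702097 0.1380441  0.19973475] [ 5.68378960e+00  7.27628881e+00  9.43029555e+01 -6.74250517e-03
  7.84242742e+01 -5.95773557e+01]
0.57 [381.  84.   1.]
0.52 [ 469. -247.    3.]
0.46 [554. 226.  -0.]
```

View pics/w2.png

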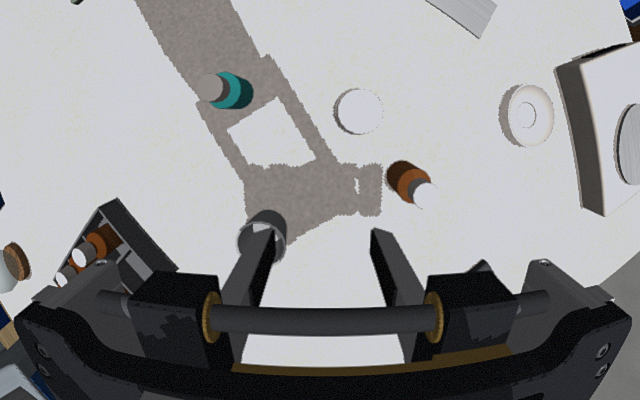

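B stands upright in its cell, around (474,-245). A is at px (405,183) with its cap at (425,196).

```bash
python3 - <<'E'
from h import *
i=eyes.camera_info('wrist');print(onplane(i,(425,196),.1,1),ctrl.sense()['tcp_pos'])
E
```

```text
[0.55715307 0.22833952] [0.51702784 0.13832634 0.19977243]
```

Request:
step_arm --steps '[{"jaw": 60,"tx": 20,"ty": 45,"tz": 0,"ax": 0,"ay": 0,"az": 0},{"jaw": 60,"tx": 19,"ty": 45,"tz": 0,"ax": 0,"ay": 0,"az": 0},{"jaw": 60,"tx": 0,"ty": 0,"tz": -50,"ax": 0,"ay": 0,"az": 0},{"jaw": 60,"tx": 0,"ty": 0,"tz": -50,"ax": 0,"ay": 0,"az": 0},{"jaw": 60,"tx": 0,"ty": 0,"tz": -24.5,"ax": 0,"ay": 0,"az": 0}]'

```text
time: 10.32
tcp_pos: [0.5537, 0.2284, 0.0717]
orientation: [[-0.909, 0.417, -0.005], [0.417, 0.909, -0.001], [0.004, -0.003, -1.0]]
force: [-0.3, 0.5, -0.3]
width: 0.0599
gripper_force: 0.0
```

Request:
step_arm --steps '[{"jaw": 60,"tx": 0,"ty": 0,"tz": 0,"ax": 0,"ay": 0,"az": 0},{"jaw": 20,"tx": 0,"ty": 0,"tz": 0,"ax": 0,"ay": 0,"az": 0},{"jaw": 20,"tx": 0,"ty": 0,"tz": 0,"ax": 0,"ay": 0,"az": 0},{"jaw": 20,"tx": 0,"ty": 0,"tz": 0,"ax": 0,"ay": 0,"az": 0},{"jaw": 20,"tx": 0,"ty": 0,"tz": 0,"ax": 0,"ay": 0,"az": 0}]'

```text
time: 10.95
tcp_pos: [0.5566, 0.2295, 0.0763]
orientation: [[-0.909, 0.417, 0.002], [0.417, 0.909, 0.001], [-0.001, 0.001, -1.0]]
force: [0.2, 0.7, 3.2]
width: 0.0265
gripper_force: 25.0
```

Request:
step_arm --steps '[{"jaw": 20,"tx": 0,"ty": 0,"tz": 30,"ax": 0,"ay": 0,"az": 0},{"jaw": 20,"tx": 0,"ty": 0,"tz": 50,"ax": 0,"ay": 0,"az": 0},{"jaw": 20,"tx": 0,"ty": -20,"tz": 20,"ax": 0,"ay": 0,"az": 0},{"jaw": 20,"tx": -2,"ty": -45,"tz": 0,"ax": 0,"ay": 0,"az": 0},{"jaw": 20,"tx": -5,"ty": -50,"tz": 0,"ax": 0,"ay": 0,"az": 0}]'

```text
time: 11.58
tcp_pos: [0.5482, 0.1122, 0.1747]
orientation: [[-0.909, 0.416, -0.0], [0.416, 0.909, -0.001], [0.0, -0.001, -1.0]]
force: [0.6, -0.2, -0.4]
width: 0.0264
gripper_force: 25.0
```

Request:
step_arm --steps '[{"jaw": 20,"tx": -5,"ty": -50,"tz": 0,"ax": 0,"ay": 0,"az": 0},{"jaw": 20,"tx": -5,"ty": -50,"tz": 0,"ax": 0,"ay": 0,"az": 0},{"jaw": 20,"tx": -5,"ty": -50,"tz": 0,"ax": 0,"ay": 0,"az": 0},{"jaw": 20,"tx": -5,"ty": -50,"tz": 0,"ax": 0,"ay": 0,"az": 0},{"jaw": 20,"tx": -5,"ty": -40,"tz": 0,"ax": 0,"ay": 0,"az": 0}]'

```text
time: 12.2
tcp_pos: [0.522, -0.1286, 0.1742]
orientation: [[-0.908, 0.418, -0.002], [0.418, 0.908, -0.0], [0.002, -0.001, -1.0]]
force: [1.1, -0.7, -1.7]
width: 0.026
gripper_force: 25.0
```

Request:
step_arm --steps '[{"jaw": 20,"tx": 0,"ty": -25,"tz": 0,"ax": 0,"ay": 0,"az": 0},{"jaw": 20,"tx": 0,"ty": -8,"tz": 0,"ax": 0,"ay": 0,"az": 0},{"jaw": 20,"tx": 0,"ty": 0,"tz": 0,"ax": 0,"ay": 0,"az": 0},{"jaw": 20,"tx": 0,"ty": 0,"tz": 0,"ax": 0,"ay": 0,"az": 0},{"jaw": 20,"tx": 0,"ty": 0,"tz": 0,"ax": 0,"ay": 0,"az": 0}]'

```text
time: 12.82
tcp_pos: [0.5239, -0.1578, 0.1752]
orientation: [[-0.91, 0.415, -0.0], [0.415, 0.91, 0.0], [0.0, 0.0, -1.0]]
force: [-0.5, 0.6, -1.6]
width: 0.0263
gripper_force: 25.0
```

```bash
python3 - <<'E'
from h import *
i,im=wlook('w3.png',['crate','flat_bottle','flat_mid'])
s=ctrl.sense();print(s['time'],s['tcp_pos'])
E
```

```text
cam [ 0.454 -0.127  0.355]
crate 0.72 [ 510. -235.    2.] [260. 196.]
flat_bottle 0.93 [ 543. -227.    5.] [277. 219.]
flat_bottle 0.9 [ 671. -255.   -1.] [303. 304.]
flat_bottle 0.74 [ 562. -300.    3.] [235. 253.]
flat_mid 0.85 [ 676. -262.   32.] [299. 323.]
flat_mid 0.61 [ 544. -229.   36.] [272. 229.]
13.025 [ 0.52397714 -0.15827055  0.17531275]
```

View pics/w3.png

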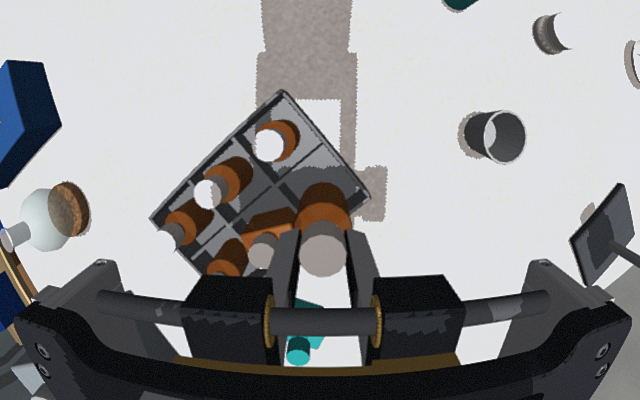

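A is held over the end cell at (330,215), and B stands in its cell at (230,180). Next I lower A.

Request:
step_arm --steps '[{"jaw": 20,"tx": 0,"ty": 0,"tz": -40,"ax": 0,"ay": 0,"az": 0},{"jaw": 20,"tx": 0,"ty": 0,"tz": -36,"ax": 0,"ay": 0,"az": 0},{"jaw": 20,"tx": 0,"ty": 0,"tz": -14,"ax": 0,"ay": 0,"az": 0},{"jaw": 20,"tx": 0,"ty": 0,"tz": -2,"ax": 0,"ay": 0,"az": 0},{"jaw": 20,"tx": 0,"ty": 0,"tz": -1,"ax": 0,"ay": 0,"az": 0}]'

```text
time: 13.65
tcp_pos: [0.5251, -0.1593, 0.0836]
orientation: [[-0.909, 0.417, 0.002], [0.417, 0.909, -0.001], [-0.003, -0.0, -1.0]]
force: [-1.0, -0.2, -0.8]
width: 0.0265
gripper_force: 25.0
```

Request:
step_arm --steps '[{"jaw": 20,"tx": 0,"ty": 0,"tz": -1,"ax": 0,"ay": 0,"az": 0},{"jaw": 20,"tx": 0,"ty": 0,"tz": -1,"ax": 0,"ay": 0,"az": 0},{"jaw": 20,"tx": 0,"ty": 0,"tz": 0,"ax": 0,"ay": 0,"az": 0},{"jaw": 20,"tx": 0,"ty": 0,"tz": 0,"ax": 0,"ay": 0,"az": 0},{"jaw": 20,"tx": 0,"ty": 0,"tz": 0,"ax": 0,"ay": 0,"az": 0}]'

```text
time: 14.28
tcp_pos: [0.5238, -0.1588, 0.0803]
orientation: [[-0.909, 0.417, -0.0], [0.417, 0.909, 0.0], [0.0, 0.0, -1.0]]
force: [-0.5, 0.3, -1.1]
width: 0.0261
gripper_force: 25.0
```

Request:
step_arm --steps '[{"jaw": 20,"tx": 0,"ty": 0,"tz": -0.6,"ax": 0,"ay": 0,"az": 0},{"jaw": 20,"tx": 0,"ty": 0,"tz": -0.6,"ax": 0,"ay": 0,"az": 0},{"jaw": 20,"tx": 0,"ty": 0,"tz": -0.3,"ax": 0,"ay": 0,"az": 0},{"jaw": 20,"tx": 0,"ty": 0,"tz": 0,"ax": 0,"ay": 0,"az": 0},{"jaw": 20,"tx": 0,"ty": 0,"tz": 0,"ax": 0,"ay": 0,"az": 0}]'

```text
time: 14.9
tcp_pos: [0.5244, -0.159, 0.0802]
orientation: [[-0.909, 0.417, 0.001], [0.417, 0.909, -0.001], [-0.001, -0.0, -1.0]]
force: [-1.2, 1.1, 6.8]
width: 0.0265
gripper_force: 25.0
```

Request:
step_arm --steps '[{"jaw": 46,"tx": 0,"ty": 0,"tz": 0,"ax": 0,"ay": 0,"az": 0},{"jaw": 46,"tx": 0,"ty": 0,"tz": 0,"ax": 0,"ay": 0,"az": 0},{"jaw": 46,"tx": 0,"ty": 0,"tz": 0,"ax": 0,"ay": 0,"az": 0},{"jaw": 46,"tx": 0,"ty": 0,"tz": 20,"ax": 0,"ay": 0,"az": 0},{"jaw": 46,"tx": 0,"ty": 0,"tz": 50,"ax": 0,"ay": 0,"az": 0}]'

```text
time: 15.52
tcp_pos: [0.5212, -0.1576, 0.1461]
orientation: [[-0.909, 0.417, -0.007], [0.417, 0.909, 0.003], [0.008, 0.0, -1.0]]
force: [1.8, -1.0, -0.1]
width: 0.0458
gripper_force: 0.0
```

Request:
step_arm --steps '[{"jaw": 50,"tx": 0,"ty": 0,"tz": 50,"ax": 0,"ay": 0,"az": 0},{"jaw": 50,"tx": 25,"ty": -40,"tz": 0,"ax": 0,"ay": 0,"az": 0},{"jaw": 50,"tx": 25,"ty": -46,"tz": 0,"ax": 0,"ay": 0,"az": 0},{"jaw": 50,"tx": 0,"ty": 0,"tz": 0,"ax": 0,"ay": 0,"az": 0},{"jaw": 50,"tx": 0,"ty": 0,"tz": 0,"ax": 0,"ay": 0,"az": 0}]'

```text
time: 16.15
tcp_pos: [0.5732, -0.2442, 0.1979]
orientation: [[-0.909, 0.417, -0.002], [0.417, 0.909, 0.001], [0.002, 0.001, -1.0]]
force: [-0.2, 0.4, -0.7]
width: 0.0502
gripper_force: 0.0
```

```bash
python3 - <<'E'
from h import *
i,im=wlook('w4.png',['loose1','flat_bottle','flat_mid'])
m=nets.silhouettes('wrist','flat_bottle');print([(d['score'],d['region'].sum(),np.round(np.argwhere(d['region']).mean(0))) for d in m])
np.savez('m4.npz',*[d['region'] for d in m])
s=ctrl.sense();print(s['time'],s['tcp_pos'],s['joints'])
x=im[100:300,160:460];save(cv2.resize(x,None,fx=2.6,fy=2.6,interpolation=cv2.INTER_CUBIC),'w4c.png')
E
```

```text
cam [ 0.503 -0.213  0.377]
loose1 0.95 [ 472. -244.    6.] [287. 102.]
loose1 0.64 [ 524. -160.    4.] [370. 112.]
flat_bottle 0.95 [ 543. -226.    5.] [326. 149.]
flat_bottle 0.76 [ 672. -253.   -2.] [348. 245.]
flat_mid 0.69 [ 676. -263.   30.] [344. 261.]
flat_mid 0.68 [ 544. -228.   35.] [326. 153.]
[(0.75, np.int64(1748), array([156., 325.])), (0.57, np.int64(2003), array([265., 345.]))]
16.4 [ 0.57358477 -0.24378056  0.19895198] [-3.09786606e+01  1.79068514e+01  8.15456705e+01  4.65336354e-03
  8.05499721e+01 -9.64114642e+01]
```

View pics/w4c.png

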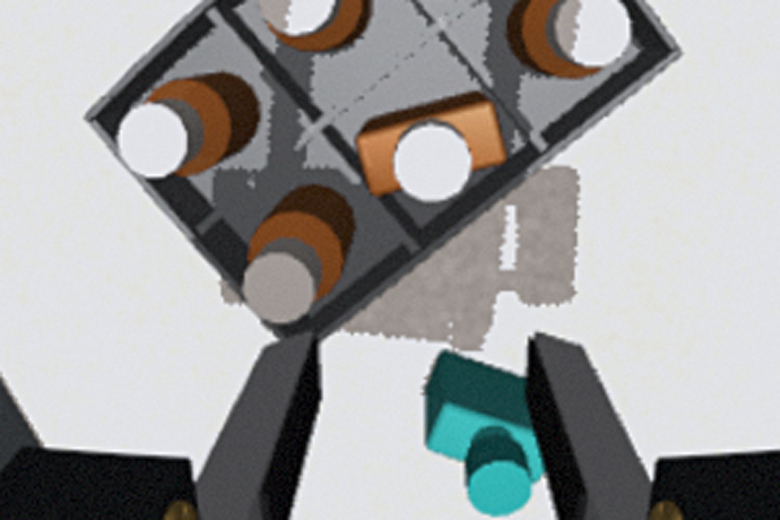

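The crop shows the amber flat bottle, with top-face corners at crop (358,138), (497,98), (505,165), (371,195) and its cap at (433,161). The turquoise flat bottle is outside the crate. Both loose bottles stand in their cells.

```bash
python3 - <<'E'
from h import *
i=eyes.camera_info('wrist')
q=lambda x,y:(160+(x+.5)/2.6-.5,100+(y+.5)/2.6-.5)
c=np.array([onplane(i,q(*p),.07,1) for p in [(358,138),(497,98),(505,165),(371,195)]])*1000
print(c,c.mean(0))
ang=lambda v:np.degrees(np.arctan2(v[1],v[0]))
for a,b in((0,1),(3,2),(0,3),(1,2)):print(np.linalg.norm(c[b]-c[a]),ang(c[b]-c[a]))
print('cap',onplane(i,q(433,161),.106,1)*1000)
ti=eyes.camera_info('top');z=lambda x,y:(190+(x+.5)/3-.5,100+(y+.5)/3-.5)
print('cap top',onplane(ti,z(524,292),.106)*1000)
o1,d1=ray(i,q(433,161),1);o2,d2=ray(ti,z(524,292))
A=sum(np.eye(3)-np.outer(d,d) for d in (d1,d2));b=sum((np.eye(3)-np.outer(d,d))@o for o,d in((o1,d1),(o2,d2)));print('tri',np.linalg.solve(A,b))
s=ctrl.sense();print(s['tcp_pos'],s['orientation'])
E
```

```text
[[ 528.14452324 -251.58775741]
 [ 536.17962057 -196.57877515]
 [ 561.36928912 -204.20619039]
 [ 550.56257986 -256.61592324]] [ 544.0640032  -227.24716155]
55.59272361022036 81.68964385513313
53.51228890074972 78.34909363111159
22.975023698403646 -12.641706254609865
26.319134957989053 -16.846278215698376
cap [ 543.14858496 -227.1647125 ]
cap top [ 544.66618218 -228.31906374]
tri [ 0.54053411 -0.22589201  0.12680611]
[ 0.57358477 -0.24378056  0.19895198] [[-9.09468749e-01  4.15772287e-01  3.91730403e-06]
 [ 4.15772286e-01  9.09468745e-01  9.10913914e-05]
 [ 3.43106106e-05  8.44734803e-05 -9.99999996e-01]]
```

Request:
step_arm --steps '[{"jaw": 50,"tx": -10,"ty": 5.5,"tz": 0,"ax": 0,"ay": 0,"az": -9.5},{"jaw": 50,"tx": -10,"ty": 5.5,"tz": 0,"ax": 0,"ay": 0,"az": -9.5},{"jaw": 50,"tx": -9.8,"ty": 5.3,"tz": 0,"ax": 0,"ay": 0,"az": -9.5},{"jaw": 50,"tx": 0,"ty": 0,"tz": 0,"ax": 0,"ay": 0,"az": -9.5},{"jaw": 50,"tx": 0,"ty": 0,"tz": 0,"ax": 0,"ay": 0,"az": -9.5}]'

```text
time: 17.02
tcp_pos: [0.5438, -0.2277, 0.1992]
orientation: [[-0.303, 0.953, 0.0], [0.953, 0.303, -0.0], [-0.0, 0.0, -1.0]]
force: [0.8, -0.8, -0.2]
width: 0.0504
gripper_force: 0.0
```

Request:
step_arm --steps '[{"jaw": 50,"tx": 0,"ty": 0,"tz": 0,"ax": 0,"ay": 0,"az": -9.5},{"jaw": 50,"tx": 0,"ty": 0,"tz": 0,"ax": 0,"ay": 0,"az": -9.5},{"jaw": 50,"tx": 0,"ty": 0,"tz": 0,"ax": 0,"ay": 0,"az": -9.5},{"jaw": 50,"tx": 0,"ty": 0,"tz": 0,"ax": 0,"ay": 0,"az": 0},{"jaw": 50,"tx": 0,"ty": 0,"tz": 0,"ax": 0,"ay": 0,"az": 0}]'

```text
time: 17.65
tcp_pos: [0.544, -0.2282, 0.1989]
orientation: [[0.182, 0.983, 0.0], [0.983, -0.182, -0.0], [-0.0, 0.0, -1.0]]
force: [-0.3, -0.4, 0.1]
width: 0.0497
gripper_force: 0.0
```

```bash
python3 - <<'E'
from h import *
i,im=wlook('w5.png',['flat_bottle','flat_mid','lens','camera'])
s=ctrl.sense();print(s['time'],s['tcp_pos'],s['orientation'],s['joints'])
x=im[100:300,160:460];save(cv2.resize(x,None,fx=2.6,fy=2.6,interpolation=cv2.INTER_CUBIC),'w5c.png')
E
```

```text
cam [ 0.559 -0.153  0.378]
flat_bottle 0.6 [ 542. -225.    5.] [320. 175.]
flat_bottle 0.56 [ 672. -253.    0.] [422. 178.]
flat_mid 0.9 [ 675. -263.   35.] [435. 191.]
flat_mid 0.89 [ 544. -228.   36.] [322. 182.]
lens 0.74 [ 507. -235.    1.] [294. 187.]
17.9 [ 0.54402844 -0.22843335  0.19873495] [[ 1.83691868e-01  9.82983874e-01 -4.12609303e-05]
 [ 9.82983874e-01 -1.83691866e-01  3.97973679e-05]
 [ 3.15408736e-05 -4.78692820e-05 -9.99999998e-01]] [-3.11780742e+01  1.39510746e+01  8.65657591e+01  7.39403164e-04
  7.94863693e+01 -2.05933342e+01]
```

View pics/w5c.png

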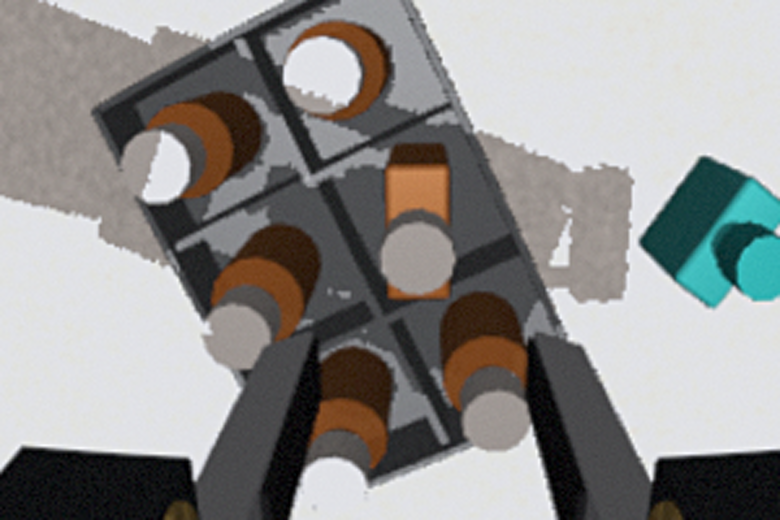

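The flat bottle's sides run parallel to the fingers, so its yaw matches the tool's (about -10.6°) and its cap is centred between them at crop (418,258). Descend and grip.

Request:
step_arm --steps '[{"jaw": 50,"tx": 0,"ty": 0,"tz": -40,"ax": 0,"ay": 0,"az": 0},{"jaw": 50,"tx": 0,"ty": 0,"tz": -45,"ax": 0,"ay": 0,"az": 0},{"jaw": 50,"tx": 0,"ty": 0,"tz": -27,"ax": 0,"ay": 0,"az": 0},{"jaw": 50,"tx": 0,"ty": 0,"tz": -8,"ax": 0,"ay": 0,"az": 0},{"jaw": 50,"tx": 0,"ty": 0,"tz": 0,"ax": 0,"ay": 0,"az": 0}]'

```text
time: 18.52
tcp_pos: [0.5442, -0.2286, 0.0789]
orientation: [[0.184, 0.983, -0.0], [0.983, -0.184, 0.0], [0.0, -0.0, -1.0]]
force: [0.0, -0.5, 0.4]
width: 0.0503
gripper_force: 0.0
```

Request:
step_arm --steps '[{"jaw": 20,"tx": 0,"ty": 0,"tz": 0,"ax": 0,"ay": 0,"az": 0},{"jaw": 20,"tx": 0,"ty": 0,"tz": 0,"ax": 0,"ay": 0,"az": 0},{"jaw": 20,"tx": 0,"ty": 0,"tz": 0,"ax": 0,"ay": 0,"az": 0},{"jaw": 20,"tx": 0,"ty": 0,"tz": 0,"ax": 0,"ay": 0,"az": 0},{"jaw": 20,"tx": 0,"ty": 0,"tz": 0,"ax": 0,"ay": 0,"az": 0}]' --squeeze 35

```text
time: 19.15
tcp_pos: [0.5444, -0.2289, 0.0799]
orientation: [[0.184, 0.983, 0.001], [0.983, -0.184, -0.001], [-0.001, 0.001, -1.0]]
force: [-1.7, -0.6, 6.4]
width: 0.0261
gripper_force: 35.0
```

Request:
step_arm --steps '[{"jaw": 20,"tx": 0,"ty": 0,"tz": 15,"ax": 0,"ay": 0,"az": 0},{"jaw": 20,"tx": 0,"ty": 0,"tz": 40,"ax": 0,"ay": 0,"az": 0},{"jaw": 20,"tx": 0,"ty": 0,"tz": 50,"ax": 0,"ay": 0,"az": 0},{"jaw": 20,"tx": 0,"ty": 0,"tz": 50,"ax": 0,"ay": 0,"az": 0},{"jaw": 20,"tx": 0,"ty": 0,"tz": 40,"ax": 0,"ay": 0,"az": 0}]'

```text
time: 19.77
tcp_pos: [0.5444, -0.2285, 0.2765]
orientation: [[0.184, 0.983, 0.002], [0.983, -0.184, -0.001], [-0.001, 0.002, -1.0]]
force: [-0.2, -1.1, -1.8]
width: 0.0264
gripper_force: 35.0
```

```bash
python3 - <<'E'
from h import *
s=ctrl.sense();print(s['time'],s['tcp_pos'],s['width'],s['gripper_force'])
i,im=wlook('w6.png',['flat_bottle','flat_mid','lens','camera'])
for c in ('scene','top'):
    j=eyes.camera_info(c);im=eyes.capture(c);save(im,c+'6.png')
    for th in ('flat_mid','flat_bottle','lens','camera','loose1'):
        for d in nets.pinpoint(c,th): print(c,th,round(d['score'],2),np.round(toworld(j,d['at'])*1000),pix(j,d['at']))
E
```

```text
19.775 [ 0.54441487 -0.22849412  0.27649307] 0.026377981452412907 34.99919235706329
cam [ 0.559 -0.153  0.456]
flat_bottle 0.86 [ 543. -228.  200.] [319. 203.]
flat_bottle 0.79 [ 671. -253.   -1.] [405. 167.]
flat_mid 0.79 [ 679. -259.   33.] [417. 174.]
flat_mid 0.34 [ 472. -244.    7.] [276. 186.]
camera 0.44 [ 523. -161.    7.] [298. 124.]
scene flat_mid 0.78 [ 544. -223.  228.] [256. 185.]
scene flat_mid 0.6 [ 674. -255.   32.] [247. 259.]
scene flat_bottle 0.62 [ 545. -227.  199.] [255. 192.]
scene flat_bottle 0.56 [ 672. -256.    1.] [248. 263.]
scene lens 0.65 [735. 234. 283.] [432. 243.]
scene lens 0.3 [ 544. -222.  227.] [256. 185.]
scene camera 0.77 [722. 232.   4.] [410. 286.]
scene loose1 0.72 [378.  95.  -1.] [363. 191.]
scene loose1 0.53 [ 472. -243.    4.] [261. 209.]
scene loose1 0.51 [ 522. -155.    7.] [286. 222.]
scene loose1 0.41 [ 455. -175.    1.] [282. 206.]
top flat_mid 0.53 [ 546. -232.  230.] [369. 191.]
top flat_bottle 0.42 [ 543. -229.  196.] [367. 193.]
top lens 0.84 [729. 229. 284.] [242. 137.]
top lens 0.19 [ 492. -310.    6.] [381. 214.]
top camera 0.66 [723. 231.   0.] [254. 160.]
top loose1 0.61 [731. 231. 285.] [241. 136.]
top loose1 0.49 [379.  82.   2.] [287. 240.]
```

Request:
step_arm --steps '[{"jaw": 20,"tx": 0,"ty": 25,"tz": 0,"ax": 0,"ay": 0,"az": 2.5},{"jaw": 20,"tx": -2,"ty": 45,"tz": 0,"ax": 0,"ay": 0,"az": 3},{"jaw": 20,"tx": -2,"ty": 50,"tz": 0,"ax": 0,"ay": 0,"az": 3},{"jaw": 20,"tx": -2,"ty": 50,"tz": 0,"ax": 0,"ay": 0,"az": 3},{"jaw": 20,"tx": -2,"ty": 50,"tz": 0,"ax": 0,"ay": 0,"az": 3}]'

```text
time: 21.25
tcp_pos: [0.5354, -0.0054, 0.2741]
orientation: [[-0.071, 0.997, 0.001], [0.997, 0.071, 0.001], [0.001, 0.001, -1.0]]
force: [0.0, -1.6, -2.3]
width: 0.0263
gripper_force: 35.0
```

Request:
step_arm --steps '[{"jaw": 20,"tx": -2,"ty": 50,"tz": 0,"ax": 0,"ay": 0,"az": 3},{"jaw": 20,"tx": -2,"ty": 50,"tz": 0,"ax": 0,"ay": 0,"az": 3},{"jaw": 20,"tx": -1,"ty": 45,"tz": 0,"ax": 0,"ay": 0,"az": 3},{"jaw": 20,"tx": 0,"ty": 28,"tz": 0,"ax": 0,"ay": 0,"az": 3},{"jaw": 20,"tx": 0,"ty": 10,"tz": 0,"ax": 0,"ay": 0,"az": 0}]'

```text
time: 21.88
tcp_pos: [0.5299, 0.177, 0.2739]
orientation: [[-0.277, 0.961, -0.0], [0.961, 0.277, 0.0], [0.0, -0.0, -1.0]]
force: [-1.0, 0.3, -1.6]
width: 0.0263
gripper_force: 35.0
```

Request:
step_arm --steps '[{"jaw": 20,"tx": 0,"ty": 0,"tz": 0,"ax": 1.4,"ay": -4.8,"az": 0},{"jaw": 20,"tx": 0,"ty": 0,"tz": 0,"ax": 2,"ay": -7.2,"az": 0},{"jaw": 20,"tx": 0,"ty": 0,"tz": 0,"ax": 2.1,"ay": -7.2,"az": 0},{"jaw": 20,"tx": 0,"ty": 0,"tz": 0,"ax": 1.4,"ay": -4.8,"az": 0},{"jaw": 20,"tx": 0,"ty": 0,"tz": -5,"ax": 0,"ay": 0,"az": 0}]'

```text
time: 22.5
tcp_pos: [0.5292, 0.1738, 0.2681]
orientation: [[-0.273, 0.873, 0.404], [0.962, 0.247, 0.116], [0.001, 0.421, -0.907]]
force: [0.0, -0.5, -1.6]
width: 0.0262
gripper_force: 35.0
```

```bash
python3 - <<'E'
from h import *
s=ctrl.sense();print(s['time'],s['tcp_pos'],s['orientation'],s['width'],s['gripper_force'],s['joints'])
i,im=wlook('w7.png',['flat_bottle','flat_mid','lens','camera'])
for c in ('scene','top'):
    j=eyes.camera_info(c);im=eyes.capture(c);save(im,c+'7.png')
    for th in ('flat_mid','flat_bottle','lens','camera'):
        for d in nets.pinpoint(c,th): print(c,th,round(d['score'],2),np.round(toworld(j,d['at'])*1000),pix(j,d['at']))
E
```

```text
22.5 [0.52915754 0.17383589 0.26809658] [[-0.272736    0.87293919  0.40446537]
 [ 0.96208801  0.24688892  0.11589874]
 [ 0.00131453  0.42074105 -0.90717983]] 0.026231469206635934 34.999094009399414 [  6.91196509 -10.23413034 106.99465466   4.45524672  58.70947972
 -10.38552561]
cam [0.436 0.227 0.431]
flat_bottle 0.66 [557. 184. 200.] [320. 202.]
lens 0.64 [732. 231. 282.] [519. 204.]
camera 0.91 [723. 228.   1.] [365. 161.]
scene flat_mid 0.69 [548. 186. 228.] [404. 193.]
scene flat_mid 0.6 [ 673. -257.   32.] [246. 259.]
scene flat_bottle 0.81 [562. 182. 202.] [401. 202.]
scene flat_bottle 0.62 [ 672. -254.    3.] [249. 263.]
scene flat_bottle 0.21 [ 509. -236.    2.] [262. 218.]
scene lens 0.74 [732. 232. 284.] [431. 242.]
scene camera 0.82 [721. 231.   2.] [410. 286.]
top flat_mid 0.68 [ 458. -179.    0.] [350. 222.]
top flat_mid 0.44 [ 668. -259.   29.] [369. 171.]
top flat_bottle 0.74 [ 670. -257.    4.] [368. 172.]
top flat_bottle 0.72 [553. 176. 228.] [257. 188.]
top flat_bottle 0.35 [562. 181. 199.] [257. 187.]
top lens 0.82 [732. 229. 286.] [242. 136.]
top lens 0.36 [551. 176. 228.] [257. 189.]
```

View pics/w7.png

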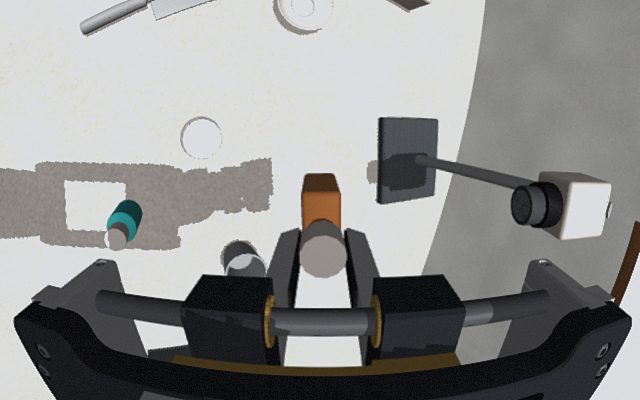

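The bottle hangs true in the fingers at (322,210). The camera's lens front is at (521,205) and the foot's front edge runs from (378,117) to (378,203).

```bash
python3 - <<'E'
from h import *
i=eyes.camera_info('wrist');ti=eyes.camera_info('top');si=eyes.camera_info('scene')
c=np.array([onplane(i,p,.018,1) for p in [(381,117),(380,203),(439,120),(435,195)]])*1000
print(c)
ang=lambda v:np.degrees(np.arctan2(v[1],v[0]))
print([(np.linalg.norm(c[a]-c[b]),ang(c[a]-c[b])) for a,b in((0,1),(2,3),(2,0),(3,1))])
print('foot centre',c.mean(0),'front mid',c[:2].mean(0))
print('lens at z284',onplane(i,(521,205),.284,1))
print('post base',onplane(i,(423,160),.018,1))
E
```

```text
[[724.19475809 305.96332419]
 [767.85991032 167.50276306]
 [854.90120818 342.56720072]
 [896.90848711 203.43942729]]
[(np.float64(145.18254891116518), np.float64(107.503276397872)), (np.float64(145.33116947372164), np.float64(106.80080299281082)), (np.float64(135.7351092147519), np.float64(15.644714001856167)), (np.float64(133.9588705806974), np.float64(15.56113368135568))]
foot centre [810.96609093 254.86817881] front mid [746.02733421 236.73304362]
lens at z284 [0.7368429  0.23118574]
post base [0.83930759 0.26046892]
```

Request:
step_arm --steps '[{"jaw": 20,"tx": 10,"ty": 3,"tz": -1,"ax": 0,"ay": 0,"az": 0},{"jaw": 20,"tx": 20,"ty": 5.5,"tz": -1.5,"ax": 0,"ay": 0,"az": 0},{"jaw": 20,"tx": 20,"ty": 5.5,"tz": -1,"ax": 0,"ay": 0,"az": 0},{"jaw": 20,"tx": 10,"ty": 3,"tz": -1,"ax": 0,"ay": 0,"az": 0},{"jaw": 20,"tx": 1.5,"ty": 0.5,"tz": 0,"ax": 0,"ay": 0,"az": 0}]'

```text
time: 23.88
tcp_pos: [0.5929, 0.1921, 0.2637]
orientation: [[-0.274, 0.872, 0.405], [0.962, 0.248, 0.116], [0.001, 0.421, -0.907]]
force: [0.8, -0.7, -1.7]
width: 0.0267
gripper_force: 35.0
```

Request:
step_arm --steps '[{"jaw": 20,"tx": 0,"ty": 0,"tz": 0,"ax": 0,"ay": 0,"az": 0},{"jaw": 20,"tx": 0,"ty": 0,"tz": 0,"ax": 0,"ay": 0,"az": 0},{"jaw": 20,"tx": 0,"ty": 0,"tz": 0,"ax": 0,"ay": 0,"az": 0},{"jaw": 20,"tx": 0,"ty": 0,"tz": 0,"ax": 0,"ay": 0,"az": 0},{"jaw": 20,"tx": 0,"ty": 0,"tz": 0,"ax": 0,"ay": 0,"az": 0}]'

```text
time: 24.5
tcp_pos: [0.5925, 0.192, 0.2644]
orientation: [[-0.274, 0.872, 0.406], [0.962, 0.248, 0.117], [0.001, 0.422, -0.906]]
force: [-0.2, 0.6, -1.3]
width: 0.0263
gripper_force: 35.0
```

```bash
python3 - <<'E'
from h import *
s=ctrl.sense();print(s['time'],s['tcp_pos'],s['orientation'],s['gripper_force'],np.abs(s['qvel']).max())
R=np.array(s['orientation']);print('mid',np.array(s['tcp_pos'])+.0427*R[:,2])
wlook('w8.png',['flat_bottle','flat_mid','lens'])
for c in ('scene','top'):
    j=eyes.camera_info(c);im=eyes.capture(c);save(im,c+'8.png')
    for th in ('flat_mid','flat_bottle','lens','loose1'):
        for d in nets.pinpoint(c,th): print(c,th,round(d['score'],2),np.round(toworld(j,d['at'])*1000))
E
```

```text
24.5 [0.59249341 0.19200928 0.26437206] [[-0.27369836  0.87195907  0.40592683]
 [ 0.96181483  0.24760117  0.1166443 ]
 [ 0.0012011   0.4223518  -0.9064312 ]] 34.99905467033386 0.10892643325378605
mid [0.60982649 0.19698999 0.22566745]
cam [0.499 0.245 0.427]
flat_bottle 0.82 [622. 202. 195.] [320. 202.]
lens 0.96 [731. 231. 285.] [488. 215.]
scene flat_mid 0.83 [606. 201. 222.]
scene flat_mid 0.77 [ 675. -257.   34.]
scene flat_bottle 0.78 [626. 202. 195.]
scene flat_bottle 0.65 [ 673. -255.    2.]
scene lens 0.62 [733. 233. 281.]
scene loose1 0.63 [ 525. -156.    5.]
scene loose1 0.58 [ 508. -236.    2.]
scene loose1 0.56 [ 496. -312.    7.]
scene loose1 0.51 [377.  94.   4.]
top flat_mid 0.6 [ 672. -257.   32.]
top flat_bottle 0.53 [ 672. -257.    5.]
top lens 0.97 [729. 228. 288.]
top lens 0.18 [460. 208.  -1.]
top loose1 0.66 [380.  88.   3.]
top loose1 0.57 [ 524. -160.    4.]
top loose1 0.4 [ 472. -247.    3.]
```

```bash
python3 -c "
from plant import ctrl
print(ctrl.sign_off())"
```

```text
the job is handed in; nothing more can be done
None
```

The job is handed in, with no verdict returned: by my last measurements both loose bottles stand in the crate's two empty cells, and the gripper holds the flat bottle still about 2 mm from my estimate of the focus point, broad face square to the lens.

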